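# Refit the griddle's control module and hold its knob pressed

### The arm

A 7-joint arm with a two-finger parallel gripper is mounted at the origin on the work surface. World frame = base frame: x ahead of the robot, y to its left, z up, the work surface at z = 0. Lengths are in m, angles in degrees, forces in N, time in s.
With the tool pointing down it reaches from about 0.425 to 0.875 m from the base axis. Payload 4.7 kg.
Tool frame: the origin (TCP) lies midway between the tips of the shut fingers; the grasp point (between the pads) lies 19 mm behind it; z points along the fingers, y is the direction in which the jaws open and shut (so a half turn about z gives the same grasp; the last joint's range is limited). The gripper opens to 87 mm and grips with 3 to 60 N. Pads are 19 mm wide; open, the fingers measure 117 mm over their backs; the gripper's body (75 mm by 190 mm) begins 51 mm behind the grasp point.
Start: joints at [69.792, 18.392, -4.016, 83.108, 1.295, 78.541, -3.26], TCP at [0.233, -0.607, 0.223] pointing down, gripper open.
Joint ranges: [-163.93, 163.93], [-17.29, 119.83], [-79.2, 71.16], [3.27, 140.29], [-89.18, 269.18], [5.43, 117.66], [-154.24, 154.24]. Speed limits (degrees/s): [147.25, 147.25, 180, 180, 180, 180, 180].

### API

Orientations are given as [roll, pitch, yaw] about the fixed x, y, z axes, in that order (R = Rz(yaw) Ry(pitch) Rx(roll)).
In Python, from cell import env gives the robot as it stands. The module is installed in compiled form; this text tells all that it offers.
- The arm moves only by the tool servo_tool, never from a script. Its argument "plan" is a list of rows, each a list of 3 entries, a list of its own where there are three numbers: the opening, from 0 (shut) to 1 (fully open), then the shift along the tool's x, y, z in cm, then the turn, a rotation vector about the tool's x, y, z in degrees. A call has 1 to 20 rows; each row shifts and turns the pose as measured when the row begins, along the tool's axes as they then stand; what a row does not reach is not made up. A row lasts 1/12 s, in which the tool goes at most 41.7 mm and 7.16 degrees, less where a joint would pass 70% of its speed; a pose out of reach is approached as far as the arm can. A call is refused whole if a number of a shift passes 4.17 or a number of a turn 7.16, either way. A call with a gripper value outside its range is refused whole. The fingers move at their own pace and stop on an object; "force" is the grip in N (left out, the last holds). Time passes only in rows, so rows that do not move let the fingers close. It gives the time, the measured TCP pose, the force and the opening at its end, in the units of the state.
- env.get_obs(): the state, without advancing time (a new reading comes with each control period).
- env.read_camera(name): name is "scene" or "top" or "wrist"; returns a dict with "image" (480x640x3 uint8, blue, green, red), "fx", "fy", "cx", "cy" (pixels), "rvec" (rotation vector, rad) and "tvec" (3), from world to camera coordinates, as OpenCV has them; the wrist camera has in their place "T_tool_cam" (4x4, takes a point from camera to tool coordinates, whose origin is the TCP and whose axes are the flange's). Camera axes: x right, y down, z forward; pixel columns grow to the right and rows downward; lengths in m; the calibration is good to about 2 mm. A picture is of the moment at which its call begins: read the wrist's pose just before it. There is no depth.
- env.sign_off(): hands the job in, once; it reports no verdict.
The state is a dict: "time_s": time; "qpos": joint angles; "joint_velocities": joint speeds; "effort": joint torques, N m; "tool_pos": TCP position; "tool_rot": TCP orientation; "force": force on the tool from outside, world axes, zero at the start; "wrist_torque": the same for the moment, N m; "grip_width": finger opening in m.
Only numpy, scipy, OpenCV 4.12 (cv2) and the standard library are available. Lean on these libraries where they do the work, as an engineer would, in place of code of your own. Each camera call takes 0.05 s, during which the arm holds its last target. There are 200 camera calls.

### The job

The griddle comes back from washing: set the control module over the free end of the griddle's rail and slide it nose first until the catch holds it flush against the socket, and let go of it. Then take the knob, turn it so that its pointer matches the flat of the module's D-shaft, push it fully onto the shaft, and finish while still holding the knob with the sprung shaft pressed well down, more than halfway. Leave the other things on the trolley where they are.

Things in the scene. Friction and masses are not known exactly. Their poses are not given: they have to be found in the camera images.
- griddle: Electric table griddle, fixed; origin at trolley-top height, below the module's centre when the module is home; x runs along the rail from its free end to the socket, z up. The griddle proper lies beyond x=70 mm, 310 mm wide, 70 mm high. Home, the module's origin is 4 mm straight above this origin and its x axis agrees.
- rail_end (a point): Free end of the rail: middle of its top edge. The rail is a straight bar 138 mm long up to the socket, 20 mm wide, its top 22 mm above the trolley, top edges bevelled 4 mm, on a base plate 60 mm wide and 3 mm thick. Axes as the griddle's.
- socket (a point): Middle of the slot in the black upright socket front (74 mm wide, 50 mm high, 33 mm ahead of the griddle's origin) at the rail's end. Slot 22 mm wide under a roof (underside 42 mm above the trolley); inside, two sprung rollers are the catch.
- module: Black control module, 66 long (x) x 46 wide x 40 mm high, 0.25-0.5 kg, starts upright; origin at the centre of its underside, x towards the nose. A channel 23 mm wide, 18 mm deep along its underside sits over the rail, leaving the underside 4 mm above the trolley. A steel D-shaft stands in the middle of its top.
- nose_tip (a point): Tip of the module's grey nose plug (round head 14 mm wide), 56 mm ahead of the module's origin, 28 mm above its underside. Over the last 14 mm of sliding the head pushes the two sprung rollers apart (3 to 5 N, plus the friction on the rail if it is pressed down); past halfway they draw it in till the module's front face is flush with the socket front.
- shaft_tip (a point): Centre (on the round part's axis) of the top of the module's steel D-shaft, 63 mm above the module's underside when free. Shaft 12 mm in diameter, 23 mm out of the module, one side cut flat 3 mm from the axis, top 4 mm tapered. x points squarely out of the flat, as does the dark mark on the 38 mm metal disc at its foot; z up. It turns stiffly (0.06 N m), starting at some angle to the module.
- push (a joint): How far the shaft is pushed down into the module against its spring, m: 0 when free, 0.007 at the stop. About 3 N starts it, 10 N pushes it to the stop.
- knob: Black knob, 0.06 kg, starts upright; origin at the centre of its underside, x towards the pointer nub on its 42 mm round skirt (18 mm high). Bore underneath: D-shaped, 14 mm wide and deep, flat on the pointer's side 4 mm from the axis; it fits with the pointer along the shaft's flat direction within about 0.2 rad. Fully on, the underside is 14 mm below the shaft's tip.
- bar_top (a point): Middle of the top of the knob's bar grip, 40 mm above the knob's underside. The bar is 40 mm long (along the knob's x), 12 mm wide, 22 mm high (18 to 40 mm above the underside), with a white line on its top at the pointer's end. Axes as the knob's.
- mortar: white ceramic mortar with its pestle standing in it, 116 mm across, 80 mm high; bystander, origin at the centre of its underside
- spatula: orange spatula lying flat, 260 mm long; bystander
- bowl_big: steel bowl, 160 mm across, 60 mm high; bystander
- bowl_small: smaller steel bowl, 110 mm across, standing inside the big one; bystander
- chopsticks: round wooden chopstick holder, 68 mm across, 120 mm high, with chopsticks standing to about 215 mm; bystander
- timer: round steel kitchen timer, 52 mm across, 34 mm high with its low white dial (no bar grip, no bore); bystander
- cup: small steel cup, 60 mm across, 55 mm high; bystander
Things that resemble listed ones, but are neither listed nor needed, are in the scene too. What is shaped like the module but yellow is not meant. Leave any blue look-alike of the knob alone.

How it is judged (in metres and radians):
On the way, in this order (a step that is already met when the one before it is completed fails the run):
1. the module is home on the rail, held by the catch and let go (x of module in the frame of griddle between -0.003 and 0.003 m and y of module in the frame of griddle between -0.004 and 0.004 m and z of module in the frame of griddle below 0.007 m and angle between module's own z axis and vertical below 0.08 rad and contact force between the fingers and module below 0.5 N), for 0.2 s.
2. the knob is fully on the D-shaft, the module still home (all of step 1 and z of knob in the frame of shaft_tip below -0.012 m and horizontal distance between knob and shaft_tip below 0.004 m and angle between the x axis of knob and the x axis of shaft_tip, either way round below 0.3 rad and angle between knob's own z axis and vertical below 0.12 rad), for 0.2 s.
At the end, for the whole second after the job is handed in: Module home on the rail (within 3 mm of flush, upright, not touched by the fingers); knob on the shaft (underside 12 mm or more below its tip, within 4 mm of its axis and 0.3 rad of its flat, upright); the fingers still hold the knob and press the shaft down more than 3.5 mm (all of step 2 and value of joint push above 0.0035 m and contact force between the fingers and knob above 1 N and contact force between knob and push above 2 N); the arm keeps its last pose, push and grip.
It fails at once if a bystander is moved by more than 4 cm (distance of any of mortar, spatula, bowl_big, bowl_small, chopsticks, timer, cup from where it was at the start of the episode above 0.04 m).
It also fails if it takes over 67 s, if anything falls off the work surface, if the arm or the gripper's body presses on something with over 40 N, if the wrist force passes 120 N, or if a joint passes its speed limit or range.

## Working session

There is one attempt and no reset: what is moved stays moved. The work goes in short steps, Python scripts to look and compute and a tool call to move; the robot and the scene stay as the last step left them, time stands still between calls to the robot, and variables do not carry over. Pictures are saved under pics/ and viewed, about 8 in all and at most 12, crops included, and the job is handed in when it is done.

Besides the shell and the picture viewer there is one more tool, called after "Emit:" in YAML: its name, and indented under it one key for each argument. servo_tool: Moves the arm, as the interface text tells. Its arguments: {"type":"object","properties":{"plan":{"type":"array"},"force":{"type":"number"}},"required":["plan"]}

```bash
mkdir -p pics; cat > h.py <<'E'
import numpy as np, cv2
from cell import env
from scipy.spatial.transform import Rotation as R
def shot(name,fn=None):
    o=env.get_obs(); c=env.read_camera(name)
    if fn: cv2.imwrite('pics/'+fn,c['image'])
    K=np.array([[c['fx'],0,c['cx']],[0,c['fy'],c['cy']],[0,0,1]])
    if name=='wrist':
        T=np.eye(4); T[:3,:3]=R.from_euler('xyz',o['tool_rot'],degrees=True).as_matrix(); T[:3,3]=o['tool_pos']
        W=T@np.array(c['T_tool_cam'])
    else:
        W=np.eye(4); r=cv2.Rodrigues(np.array(c['rvec'],float))[0]; W[:3,:3]=r.T; W[:3,3]=-r.T@np.array(c['tvec']).ravel()
    np.savez('pics/'+name+'.npz',K=K,W=W,im=c['image'])
    return c['image'],K,W
def load(name):
    d=np.load('pics/'+name+'.npz'); return d['im'],d['K'],d['W']
def ray(K,W,u,v,z):
    d=W[:3,:3]@np.linalg.solve(K,[u,v,1]); p=W[:3,3]
    return p+d*(z-p[2])/d[2]
def proj(K,W,P):
    q=W[:3,:3].T@(np.asarray(P)-W[:3,3]); q=K@q; return q[:2]/q[2]
E
python3 - <<'E'
from h import *
o=env.get_obs(); print({k:np.round(v,3) for k,v in o.items()})
for n in('top','scene'):
    im,K,W=shot(n,n+'1.png'); print(n,K.ravel(),W)
im,K,W=shot('wrist'); print(K,W)
E
```

```text
{'time_s': np.float64(0.0), 'qpos': array([69.791, 18.44 , -4.015, 83.175,  1.297, 78.542, -3.261]), 'joint_velocities': array([-0.033,  0.023,  0.   ,  0.024, -0.023,  0.012, -0.021]), 'effort': array([ 0.0000e+00, -4.9128e+01, -4.0400e-01, -3.1252e+01, -6.4000e-02,
        4.4000e-02,  0.0000e+00]), 'tool_pos': array([ 0.233, -0.606,  0.221]), 'tool_rot': array([-1.79888e+02,  8.00000e-03,  2.10170e+01]), 'force': array([ 0.021, -0.398,  0.53 ]), 'wrist_torque': array([0.015, 0.019, 0.015]), 'grip_width': np.float64(0.087)}
top [591.6952402    0.         322.55468434   0.         591.6952402
 238.83232377   0.           0.           1.        ] [[ 0.01191713 -0.99755575  0.0688514   0.39951973]
 [-0.9996804  -0.01035062  0.02306421 -0.00708973]
 [-0.02229518 -0.06910425 -0.99736028  1.48402526]
 [ 0.          0.          0.          1.        ]]
scene [529.62941535   0.         309.80659767   0.         529.62941535
 235.17668399   0.           0.           1.        ] [[-0.87720629  0.29828243 -0.37621366  0.99878046]
 [ 0.48010095  0.53926995 -0.69187499  0.87909336]
 [-0.00349343 -0.78753763 -0.61625667  0.83994361]
 [ 0.          0.          0.          1.        ]]
[[350.26948008   0.         320.82948002]
 [  0.         350.26948008 236.45682997]
 [  0.           0.           1.        ]] [[ 0.35872151 -0.89113909 -0.27783089  0.30765175]
 [-0.93344397 -0.34281829 -0.10563135 -0.57772639]
 [-0.00111329  0.2972318  -0.9548047   0.38307194]
 [ 0.          0.          0.          1.        ]]
```

View pics/top1.png

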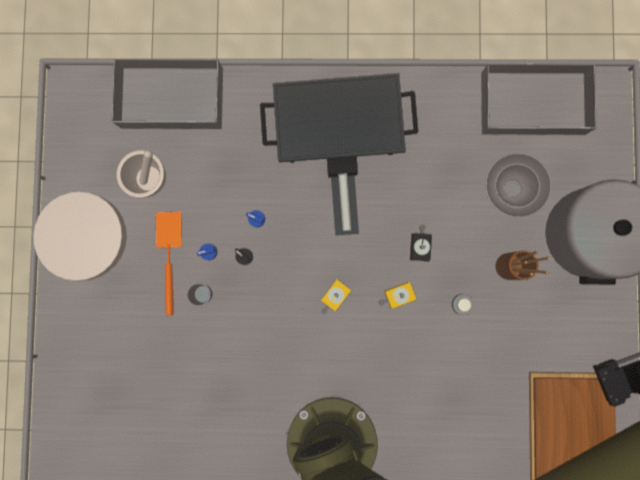

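View pics/scene1.png

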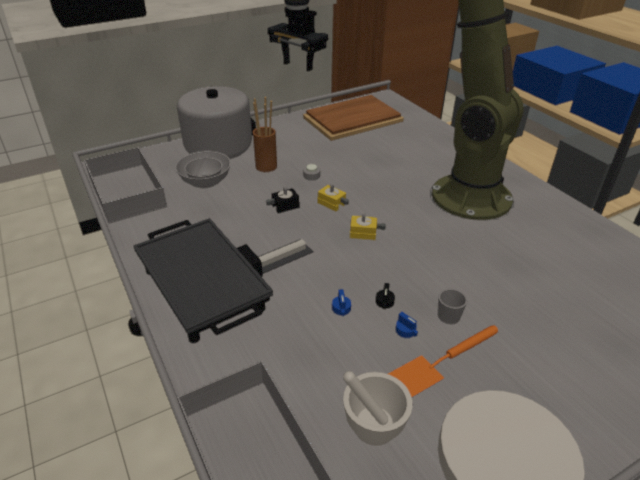

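Top view: module at (421,247) with the nose up the image, rail from (348,232) to (342,172), black knob at (243,256), blue look-alikes at (256,218) and (207,252), yellow ones at (336,295) and (400,295). The scene view agrees.

```bash
python3 - <<'E'
from h import *
im,K,W=load('top')
g=im.max(2)
def blob(m,x0,x1,y0,y1):
    z=np.zeros_like(m); z[y0:y1,x0:x1]=m[y0:y1,x0:x1]
    n,l,s,c=cv2.connectedComponentsWithStats(z)
    k=1+np.argmax(s[1:,4]); return (l==k).astype(np.uint8)
def rect(b,z):
    c=cv2.findContours(b,0,2)[0][0]; r=cv2.minAreaRect(c); bx=cv2.boxPoints(r)
    P=np.array([ray(K,W,u,v,z)[:2] for u,v in bx]); e=[P[1]-P[0],P[2]-P[1]]
    print(np.round(r[0],1),'ctr',P.mean(0).round(4),[(np.linalg.norm(a).round(4),np.degrees(np.arctan2(a[1],a[0])).round(1)) for a in e]); return P
dark=(g<60).astype(np.uint8)
print('module');rect(blob(dark,400,445,225,270),.04)
print('rail');P=rect(blob((g>150).astype(np.uint8),330,360,168,240),.022);print(P)
print('base');P=rect(blob(((g<95)).astype(np.uint8),325,362,180,240),.003);print(P)
print('knob');rect(blob(dark,225,258,240,270),.02)
a=cv2.resize(im[150:275,220:450],None,fx=3.4,fy=3.4,interpolation=cv2.INTER_CUBIC);cv2.imwrite('pics/crop1.png',a)
E
```

```text
module
[420.5 246.5] ctr [ 0.483  -0.2125] [(np.float64(0.0462), np.float64(-89.4)), (np.float64(0.061), np.float64(180.0))]
rail
[344.2 202. ] ctr [ 0.593 -0.026] [(np.float64(0.017), np.float64(-85.1)), (np.float64(0.1363), np.float64(-175.1))]
[[ 0.66021958 -0.01166351]
 [ 0.66167299 -0.02861796]
 [ 0.52588682 -0.04021525]
 [ 0.52441628 -0.02337357]]
base
[344.6 206.5] ctr [ 0.5843 -0.0274] [(np.float64(0.0587), np.float64(-85.1)), (np.float64(0.1388), np.float64(-175.2))]
[[ 0.65093559  0.00778915]
 [ 0.65595272 -0.05065099]
 [ 0.51760355 -0.06232967]
 [ 0.51252711 -0.00428078]]
knob
[244.  256.5] ctr [0.4546 0.2213] [(np.float64(0.0349), np.float64(-89.4)), (np.float64(0.0323), np.float64(-178.8))]
```

View pics/crop1.png

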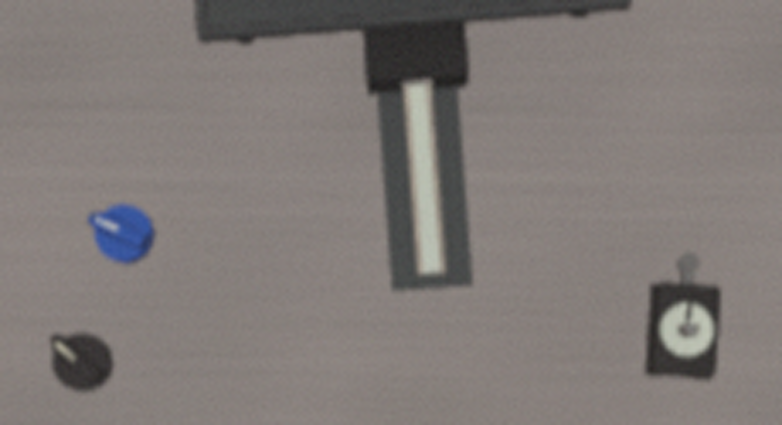

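Emit:
servo_tool:
  plan:
    - [1, [0, -2.5, -1.0], [0, 0, 0]]
    - [1, [2.6, -3.0, -0.5], [0, 0, 0]]
    - [1, [2.6, -3.0, 0], [0, 0, 0]]
    - [1, [3, -2.6, 0], [0, 0, 0]]
    - [1, [3, -2.6, 0], [0, 0, 0]]
    - [1, [3, -2.6, 0], [0, 0, 0]]
    - [1, [3, -2.6, 0], [0, 0, 0]]
    - [1, [3, -2.3, 0], [0, 0, 0]]
    - [1, [3, -2.3, 0], [0, 0, 0]]
    - [1, [3, -2, 0], [0, 0, 0]]
    - [1, [3, -2, 0], [0, 0, 6]]
    - [1, [2, 0, 0], [0, 0, 6]]
    - [1, [0, 0, 0], [0, 0, 6]]
    - [1, [0, 0, 0], [0, 0, 6]]

```text
time_s: 1.32
tool_pos: [0.4306, -0.2212, 0.2311]
tool_rot: [-179.8, 0.4, -4.1]
force: [-0.4, -0.6, -0.5]
grip_width: 0.087
```

Emit:
servo_tool:
  plan:
    - [1, [3, -0.5, 2], [0, 0, 0]]
    - [1, [2, -0.5, 2], [0, 0, 0]]
    - [1, [0, 0, 0], [0, 0, 0]]
    - [1, [0, 0, 0], [0, 0, 0]]

```text
time_s: 1.65
tool_pos: [0.4833, -0.2139, 0.1904]
tool_rot: [-179.9, 0.3, -4.3]
force: [0.7, 0.2, -0.6]
grip_width: 0.087
```

```bash
cat >> h.py <<'E'
def need(p,yaw):
    o=env.get_obs(); Rt=R.from_euler('xyz',o['tool_rot'],degrees=True)
    Rg=R.from_euler('xyz',[180,0,yaw],degrees=True)
    print('at',np.round(o['tool_pos'],4),np.round(o['tool_rot'],1),'t',round(o['time_s'],2),'F',np.round(o['force'],1),'w',round(float(o['grip_width']),4))
    print('shift cm',np.round(100*Rt.inv().apply(np.array(p)-o['tool_pos']),2),'turn',np.round((Rt.inv()*Rg).as_rotvec(degrees=True),1))
E
python3 - <<'E'
from h import *
shot('wrist','w1.png'); need([.483,-.2125,.2],-3)
E
```

```text
at [ 0.4829 -0.2137  0.1902] [-179.9    0.3   -4.3] t 1.7 F [ 0.3  0.6 -1.3] w 0.087
shift cm [-0.01 -0.12 -0.98] turn [-0.1  0.3 -1.3]
```

View pics/w1.png

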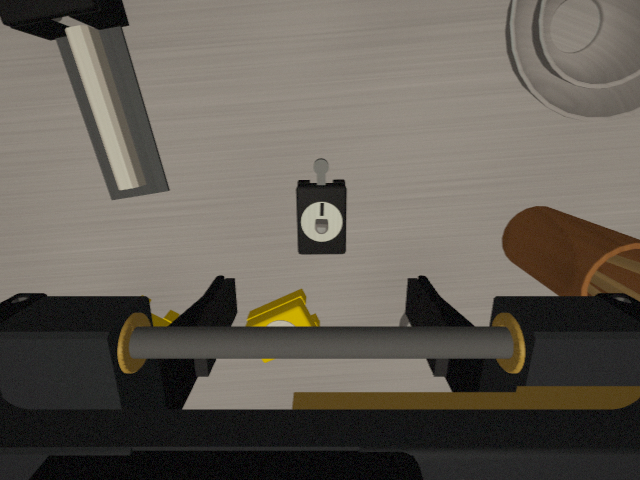

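Wrist view: module top spans (297–346, 180–253), disc centre about (322,221), with the mark pointing up towards the nose plug at (321,166). It is nearly aligned with the tool.

```bash
python3 - <<'E'
from h import *
im,K,W=load('wrist')
g=im.max(2)
b=np.zeros(g.shape,np.uint8); b[170:262,285:360]=(g[170:262,285:360]<70)
c=max(cv2.findContours(b,0,2)[0],key=cv2.contourArea)
r=cv2.minAreaRect(c);P=np.array([ray(K,W,u,v,.04)[:2] for u,v in cv2.boxPoints(r)]);print(P.round(4),P.mean(0))
for a in(P[1]-P[0],P[2]-P[1]):print(np.linalg.norm(a),np.degrees(np.arctan2(a[1],a[0])))
# disc (bright)
d=np.zeros(g.shape,np.uint8); d[195:248,298:346]=(g[195:248,298:346]>130)
c=max(cv2.findContours(d,0,2)[0],key=cv2.contourArea);e=cv2.fitEllipse(cv2.convexHull(c));print(e,'disc',ray(K,W,*e[0],.041))
n=ray(K,W,321,165,.028);print('nose',n)
# rail edges
for u,v,z in((128,189,.022),(66,28,.022),(140,195,.003)):print(ray(K,W,u,v,z))
m=np.zeros(g.shape,np.uint8); m[:200,60:150]=(g[:200,60:150]>140)&(im[:200,60:150].max(2)-im[:200,60:150].min(2)<60)
cv2.imwrite('pics/c2.png',np.hstack([cv2.resize(im[150:260,280:365],None,fx=5,fy=5,interpolation=2)]))
E
```

```text
[[ 0.5197 -0.1951]
 [ 0.5165 -0.2385]
 [ 0.4476 -0.2348]
 [ 0.451  -0.1885]] [ 0.48371829 -0.21423186]
0.04349239394042352 -94.2776258578
0.06900200432739158 176.90638370167872
((321.1772155761719, 221.31838989257812), (39.55461120605469, 41.10513687133789), 86.94832611083984) disc [ 0.48049899 -0.21461621  0.041     ]
nose [ 0.52990202 -0.21814142  0.028     ]
[ 0.52058253 -0.0342113   0.022     ]
[ 0.65693138 -0.01516149  0.022     ]
[ 0.51119861 -0.03404002  0.003     ]
```

View pics/c2.png

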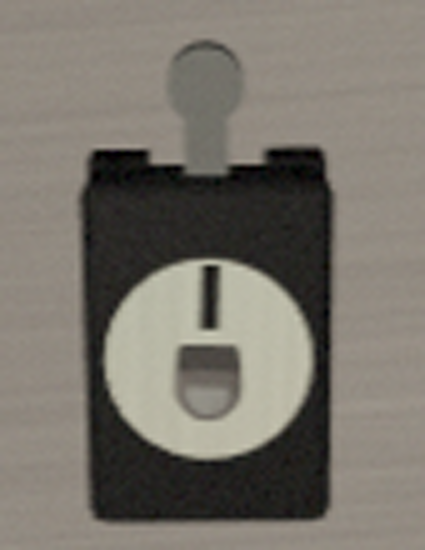

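Emit:
servo_tool:
  plan:
    - [1, [-0.2, 0.05, 3.5], [0, 0, 0]]
    - [1, [0, 0, 3.5], [0, 0, 0]]
    - [1, [0, 0, 3.5], [0, 0, 0]]
    - [1, [0, 0, 3.0], [0, 0, 0]]
    - [1, [0, 0, 2.5], [0, 0, 0]]
    - [1, [0, 0, 1.0], [0, 0, 0]]
    - [1, [0, 0, 0], [0, 0, 0]]

```text
time_s: 2.28
tool_pos: [0.4797, -0.2215, 0.0224]
tool_rot: [179.5, -0.2, -4.7]
force: [-0.1, -0.9, -1.1]
grip_width: 0.0869
```

```bash
python3 - <<'E'
from h import *
need([.4805,-.2145,.009],-4)
E
```

```text
at [ 0.4797 -0.2215  0.0224] [179.5  -0.2  -4.7] t 2.28 F [-0.1 -0.9 -1.1] w 0.0869
shift cm [ 0.01 -0.72  1.33] turn [ 0.5 -0.2 -0.7]
```

Emit:
servo_tool:
  plan:
    - [1, [0, -0.7, 0.8], [0.4, -0.2, -0.6]]
    - [1, [0, 0, 0.5], [0, 0, 0]]
    - [1, [0, 0, 0], [0, 0, 0]]

```text
time_s: 2.53
tool_pos: [0.4818, -0.2163, 0.0121]
tool_rot: [179.8, -0.2, -4.2]
force: [0.8, -1.0, -1.2]
grip_width: 0.0875
```

```bash
python3 - <<'E'
from h import *
need([.4805,-.2145,.009],-4)
E
```

```text
at [ 0.4818 -0.2163  0.0121] [179.8  -0.2  -4.2] t 2.53 F [ 0.8 -1.  -1.2] w 0.0875
shift cm [-0.14 -0.17  0.31] turn [ 0.2 -0.2 -0.2]
```

Emit:
servo_tool:
  plan:
    - [1, [-0.1, -0.2, 0.3], [0, 0, 0]]
    - [0, [0, 0, 0], [0, 0, 0]]
    - [0, [0, 0, 0], [0, 0, 0]]
    - [0, [0, 0, 0], [0, 0, 0]]
    - [0, [0, 0, 0], [0, 0, 0]]
    - [0, [0, 0, 0], [0, 0, 0]]
    - [0, [0, 0, 0], [0, 0, 0]]
    - [0, [0, 0, 0], [0, 0, 0]]
  force: 30

```text
time_s: 3.2
tool_pos: [0.4847, -0.2154, 0.0136]
tool_rot: [179.6, -0.7, -4.1]
force: [-0.2, 0.1, -1.0]
grip_width: 0.0484
```

Emit:
servo_tool:
  plan:
    - [0, [0, 0, 0.2], [0, 0, 0]]
    - [0, [0, 0, 0], [0, 0, 0]]
    - [0, [0, 0, 0], [0, 0, 0]]

```text
time_s: 3.45
tool_pos: [0.4846, -0.2147, 0.0134]
tool_rot: [179.6, -0.6, -4.1]
force: [0.3, 0.2, -1.3]
grip_width: 0.0459
```

```bash
python3 - <<'E'
from h import *
need([.4805,-.2145,.009],-4)
E
```

```text
at [ 0.4846 -0.2147  0.0134] [179.6  -0.6  -4.1] t 3.45 F [ 0.3  0.2 -1.3] w 0.0459
shift cm [-0.41  0.01  0.44] turn [ 0.4 -0.6 -0.1]
```

Emit:
servo_tool:
  plan:
    - [0, [0, 0, -3.5], [0, 0, 0]]
    - [0, [0, 0, -3.5], [0, 0, 0]]
    - [0, [0.6, -3.6, 0], [0, 0, 0]]
    - [0, [0.6, -3.6, 0], [0, 0, 0]]
    - [0, [0.6, -3.6, 0], [0, 0, 0]]
    - [0, [0.6, -3.6, 0], [0, 0, 0]]
    - [0, [0.6, -3.0, 0], [0, 0, 0]]
    - [0, [0, 0, 0], [0, 0, -5]]
    - [0, [0, 0, 0], [0, 0, -4]]
    - [0, [0, 0, 0], [0, 0, 0]]

```text
time_s: 4.28
tool_pos: [0.519, -0.0353, 0.0744]
tool_rot: [-180.0, 0.4, 4.9]
force: [-0.9, -0.3, -5.3]
grip_width: 0.046
```

```bash
python3 - <<'E'
from h import *
shot('wrist','w2.png');need([.549,-.030,.075],4.9)
E
```

```text
at [ 0.5186 -0.036   0.0741] [180.    0.4   4.7] t 4.33 F [ 0.3  0.7 -5.1] w 0.0462
shift cm [ 3.08 -0.35 -0.11] turn [ 0.   0.4 -0.2]
```

View pics/w2.png

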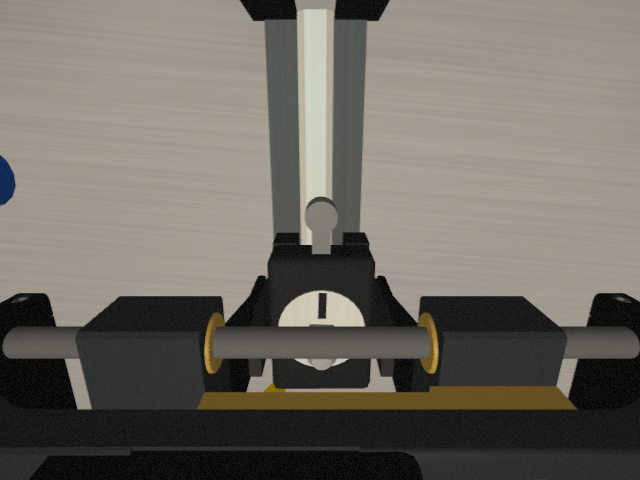

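The module is held straight in the jaws. The rail lies ahead, with its top at about (299–333, row 10) to (302–332, row 190), and the nose head is at (321,216).

```bash
python3 - <<'E'
from h import *
im,K,W=load('wrist'); g=im.max(2).astype(int)
C=[];B=[]
for v in range(25,190,5):
    row=cv2.GaussianBlur(im[v:v+1].max(2),(3,1),0)[0]
    br=np.where(row[285:350]>135)[0]+285   # bevel+top
    C.append(ray(K,W,(br[0]+br[-1])/2,v,.019)[:2]) 
    dk=np.where(row[230:400]<105)[0]+230
    B.append(ray(K,W,(dk[0]+dk[-1])/2,v,.003)[:2])
    if v%40==25: print(v,br[0],br[-1],dk[0],dk[-1])
for P in(np.array(C),np.array(B)):
    p=np.polyfit(P[:,0],P[:,1],1); print('yaw',np.degrees(np.arctan(p[0])),'y at .55,.62:',np.polyval(p,[.55,.62]))
o=env.get_obs()
zu=o['tool_pos'][2]-.0134
print('nose',ray(K,W,321,216,zu+.031))
print('sock front',ray(K,W,316,19,.003),ray(K,W,316,10,.02))
E
```

```text
25 297 333 265 365
65 298 332 267 364
105 298 332 269 362
145 299 332 271 361
185 300 331 272 360
yaw 4.810973319876351 y at .55,.62: [-0.02981697 -0.02392541]
yaw 4.910793313781163 y at .55,.62: [-0.02998367 -0.02396927]
nose [ 0.56335777 -0.03204846  0.09170986]
sock front [ 0.65805913 -0.02111914  0.003     ] [ 0.65800685 -0.02133854  0.02      ]
```

Emit:
servo_tool:
  plan:
    - [0, [3.1, -0.35, 0], [0, 0.4, 0]]
    - [0, [0, 0, 0], [0, 0, 0]]
    - [0, [0, 0, 0], [0, 0, 0]]

```text
time_s: 4.58
tool_pos: [0.5461, -0.0327, 0.0698]
tool_rot: [180.0, 0.5, 4.1]
force: [-0.9, -0.3, -5.1]
grip_width: 0.0457
```

```bash
python3 - <<'E'
from h import *
need([.549,-.030,.040],4.9)
E
```

```text
at [ 0.5461 -0.0327  0.0698] [180.    0.5   4.1] t 4.58 F [-0.9 -0.3 -5.1] w 0.0457
shift cm [ 0.34 -0.25  2.98] turn [ 0.   0.5 -0.8]
```

Emit:
servo_tool:
  plan:
    - [0, [0.1, -0.25, 1.0], [0, 0.3, -0.8]]
    - [0, [0, 0, 1.0], [0, 0, 0]]
    - [0, [0, 0, 0.8], [0, 0, 0]]
    - [0, [0, 0, 0], [0, 0, 0]]

```text
time_s: 4.92
tool_pos: [0.5451, -0.0328, 0.0376]
tool_rot: [179.9, 0.3, 4.5]
force: [-1.7, 0.2, -6.1]
grip_width: 0.0462
```

```bash
python3 - <<'E'
from h import *
need([.549,-.030,.0175],4.9)
E
```

```text
at [ 0.5451 -0.0328  0.0376] [179.9   0.3   4.5] t 4.92 F [-1.7  0.2 -6.1] w 0.0462
shift cm [ 0.43 -0.25  2.  ] turn [ 0.1  0.3 -0.4]
```

Emit:
servo_tool:
  plan:
    - [0, [0, -0.3, 0], [0, 0, -0.4]]
    - [0, [0, -0.1, 0.6], [0, 0, 0]]
    - [0, [0, -0.1, 0.5], [0, 0, 0]]
    - [0, [0, 0, 0], [0, 0, 0]]

```text
time_s: 5.25
tool_pos: [0.5434, -0.0285, 0.0248]
tool_rot: [179.9, 0.4, 4.9]
force: [-0.9, -0.4, -5.4]
grip_width: 0.046
```

```bash
python3 - <<'E'
from h import *
need([.549,-.030,.0175],4.9)
E
```

```text
at [ 0.5434 -0.0285  0.0248] [179.9   0.4   4.9] t 5.25 F [-0.9 -0.4 -5.4] w 0.046
shift cm [0.55 0.19 0.73] turn [ 0.1  0.4 -0. ]
```

Emit:
servo_tool:
  plan:
    - [0, [0, 0.15, 0.3], [0, 0.3, 0]]
    - [0, [0, 0, 0.3], [0, 0, 0]]
    - [0, [0, 0, 0.1], [0, 0, 0]]
    - [0, [0, 0, 0], [0, 0, 0]]

```text
time_s: 5.58
tool_pos: [0.544, -0.0298, 0.0177]
tool_rot: [179.9, -0.0, 4.9]
force: [-0.6, -0.8, -2.9]
grip_width: 0.0459
```

```bash
python3 - <<'E'
from h import *
need([.549,-.030,.0175],4.9)
E
```

```text
at [ 0.544  -0.0298  0.0177] [179.9  -0.    4.9] t 5.58 F [-0.6 -0.8 -2.9] w 0.0459
shift cm [0.49 0.07 0.02] turn [ 0.1 -0.   0. ]
```

Emit:
servo_tool:
  plan:
    - [0, [1.2, 0, 0], [0, 0, 0]]
    - [0, [1.2, 0, 0], [0, 0, 0]]
    - [0, [1.2, 0, 0], [0, 0, 0]]
    - [0, [1.2, 0, 0], [0, 0, 0]]
    - [0, [1.0, 0, 0], [0, 0, 0]]
    - [0, [0, 0, 0], [0, 0, 0]]

```text
time_s: 6.08
tool_pos: [0.6019, -0.0256, 0.0184]
tool_rot: [179.8, 0.2, 4.8]
force: [0.3, 0.7, -4.4]
grip_width: 0.0458
```

```bash
python3 - <<'E'
from h import *
need([.632,-.0229,.0175],4.9)
E
```

```text
at [ 0.6019 -0.0256  0.0184] [179.8   0.2   4.8] t 6.08 F [ 0.3  0.7 -4.4] w 0.0458
shift cm [ 3.02 -0.01  0.08] turn [ 0.2  0.2 -0.1]
```

Emit:
servo_tool:
  plan:
    - [0, [0.8, 0, 0], [0, 0, 0]]
    - [0, [0.8, 0, 0], [0, 0, 0]]
    - [0, [0.8, 0, 0], [0, 0, 0]]
    - [0, [0.7, 0, 0], [0, 0, 0]]
    - [0, [0.5, 0, 0], [0, 0, 0]]
    - [0, [0.5, 0, 0], [0, 0, 0]]

```text
time_s: 6.58
tool_pos: [0.6307, -0.0225, 0.0173]
tool_rot: [179.7, 2.1, 4.8]
force: [-17.0, -1.1, 13.6]
grip_width: 0.0456
```

```bash
python3 - <<'E'
from h import *
need([.632,-.0229,.0175],4.9)
E
```

```text
at [ 0.6307 -0.0225  0.0173] [179.7   2.1   4.8] t 6.58 F [-17.   -1.1  13.6] w 0.0456
shift cm [ 0.13  0.05 -0.03] turn [ 0.3  2.1 -0.1]
```

Emit:
servo_tool:
  plan:
    - [0, [0, 0, 0], [0, 1, 0]]
    - [1, [0, 0, 0], [0, 0, 0]]
    - [1, [0, 0, 0], [0, 0, 0]]
    - [1, [0, 0, 0], [0, 0, 0]]
    - [1, [0, 0, 0], [0, 0, 0]]
    - [1, [0, 0, 0], [0, 0, 0]]
    - [1, [0, 0, 0], [0, 0, 0]]
    - [1, [0, 0, -3.5], [0, 0, 0]]
    - [1, [0, 0, -3.5], [0, 0, 0]]
    - [1, [0, 0, -3.5], [0, 0, 0]]
    - [1, [-1, 0, -2], [0, 0, 0]]
    - [1, [0, 0, 0], [0, 0, 0]]

```text
time_s: 7.58
tool_pos: [0.6261, -0.0223, 0.1491]
tool_rot: [179.7, 0.9, 4.8]
force: [0.3, -0.1, -0.1]
grip_width: 0.0868
```

```bash
python3 - <<'E'
from h import *
im,K,W=shot('wrist','w3.png');need([.629,-.023,.12],4.9)
cv2.imwrite('pics/w3c.png',cv2.resize(im[60:300,200:440],None,fx=2.5,fy=2.5,interpolation=2))
E
```

```text
at [ 0.6265 -0.0223  0.1477] [179.7   0.9   4.8] t 7.63 F [ 1.  -0.1  0.7] w 0.0869
shift cm [0.28 0.08 2.77] turn [ 0.3  0.9 -0.1]
```

View pics/w3c.png

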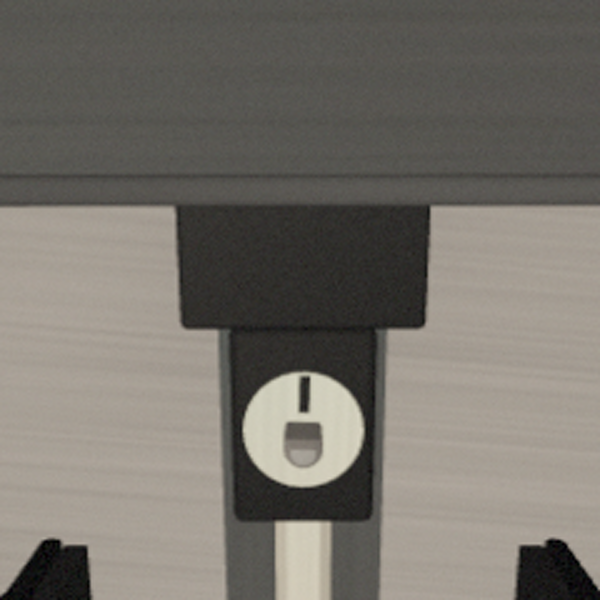

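Module on the rail, its front edge meeting the socket front (crop row 328). Disc centre is at crop (303,430), mark pointing to the nose. Checking the numbers for flushness and for the shaft angle.

```bash
python3 - <<'E'
from h import *
im,K,W=load('wrist'); f=lambda u,v,z: ray(K,W,u/2.5+200,v/2.5+60,z)
g=im.max(2)
yaw=np.radians(4.86); ex=np.array([np.cos(yaw),np.sin(yaw)]);ey=np.array([-ex[1],ex[0]])
s=f(304,328,.05); rear=f(304,520,.044); rearb=f(304,520,.044)
d=np.zeros(g.shape,np.uint8); d[205:258,294:350]=(g[205:258,294:350]>135)
c=max(cv2.findContours(d,0,2)[0],key=cv2.contourArea);e=cv2.fitEllipse(cv2.convexHull(c));D=ray(K,W,*e[0],.045)
print('disc',e[0],D)
for n,p in(('sock',s),('rear',rear),('mL',f(236,430,.044)),('mR',f(374,430,.044)),('disc',D)):
    q=p[:2]-np.array([.55,-.0299]); print(n,p[:2].round(4),'along',(q@ex).round(4),'lat',(q@ey).round(4))
# mark
roi=np.zeros(g.shape,np.uint8); roi[208:228,310:334]=(g[208:228,310:334]<100)
roi[226:]=0
ys,xs=np.nonzero(roi); P=np.array([ray(K,W,x,y,.045)[:2] for x,y in zip(xs,ys)])
m=P.mean(0); print('mark',xs.mean(),ys.mean(),'yaw from disc',np.degrees(np.arctan2(*(m-D[:2])[::-1])))
E
```

```text
disc (320.89141845703125, 231.30184936523438) [ 0.62631201 -0.02335719  0.045     ]
sock [ 0.6592 -0.0211] along 0.1095 lat -0.0005
rear [ 0.5946 -0.0266] along 0.0447 lat -0.0005
mL [ 0.6237 -0.0025] along 0.0758 lat 0.0211
mR [ 0.6273 -0.0462] along 0.0756 lat -0.0227
disc [ 0.6263 -0.0234] along 0.0766 lat 0.0001
mark 321.72222222222223 213.5 yaw from disc 2.2590621896478105
```

Emit:
servo_tool:
  plan:
    - [0.6, [-2, -3.2, 0], [0, 0, 0]]
    - [0.6, [-2, -3.2, 0], [0, 0, 0]]
    - [0.6, [-2, -3.2, 0], [0, 0, 0]]
    - [0.6, [-2, -3.2, 0], [0, 0, 0]]
    - [0.6, [-2, -3.2, 0], [0, 0, 0]]
    - [0.6, [-2, -3.2, 0], [0, 0, 0]]
    - [0.6, [-2, -3.2, 0], [0, 0, 0]]
    - [0.6, [-1, -3.2, 0], [0, 0, 0]]
    - [0.6, [0, 0, 0], [0, 0, -6.5]]
    - [0.6, [0, 0, 0], [0, 0, -6.5]]
    - [0.6, [0, 0, 0], [0, 0, -6.5]]
    - [0.6, [0, 0, 0], [0, 0, -6.5]]
    - [0.6, [0, 0, 0], [0, 0, -6.5]]
    - [0.6, [0, 0, 0], [0, 0, -6.5]]
    - [0.6, [0, 0, 0], [0, 0, -6.5]]
    - [0.6, [0, 0, 0], [0, 0, 0]]

```text
time_s: 8.97
tool_pos: [0.4408, 0.2271, 0.1285]
tool_rot: [-178.7, 1.7, 52.4]
force: [-0.3, 0.4, -0.2]
grip_width: 0.0522
```

```bash
python3 - <<'E'
from h import *
shot('wrist','w4.png');need([.455,.221,.12],50)
E
```

```text
at [0.4408 0.227  0.1284] [-178.7    1.7   52.1] t 9.02 F [ 0.6 -0.3 -0.1] w 0.0519
shift cm [0.43 1.51 0.79] turn [-1.2  1.8  2.1]
```

View pics/w4.png

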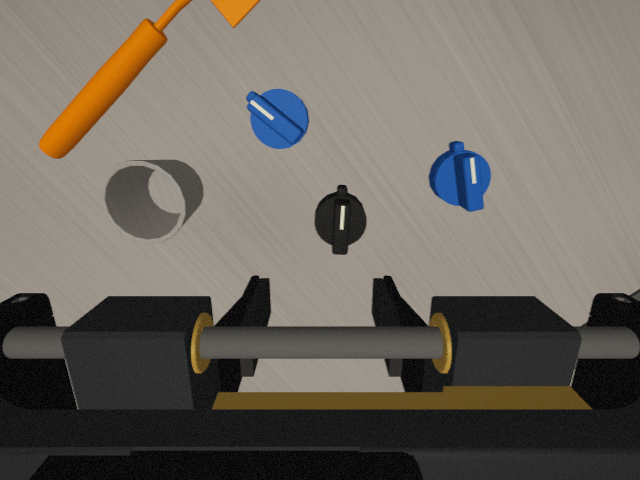

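Black knob below the camera: skirt circle about (341,219), pointer nub up at (342,188), white line (342,205)–(341,230). Its yaw is nearly the tool's.

```bash
python3 - <<'E'
from h import *
im,K,W=load('wrist'); g=im.max(2)
w=np.zeros(g.shape,np.uint8); w[195:240,328:356]=(g[195:240,328:356]>130)
ys,xs=np.nonzero(w); v=cv2.fitLine(np.c_[xs,ys].astype(np.float32),2,0,.01,.01).ravel(); print(v,ys.min(),ys.max(),xs.mean())
a=ray(K,W,v[2]-v[0]*12,v[3]-v[1]*12,.04);b=ray(K,W,v[2]+v[0]*12,v[3]+v[1]*12,.04)
if v[1]<0:a,b=b,a
print('yaw',np.degrees(np.arctan2(*(a-b)[:2][::-1])),'line top',ray(K,W,xs.mean(),ys.min(),.04),'bot',ray(K,W,xs.mean(),ys.max(),.04))
print('line mid',(a+b)/2)
m=np.zeros(g.shape,np.uint8); m[180:262,310:372]=(g[180:262,310:372]<75)
c=max(cv2.findContours(m,0,2)[0],key=cv2.contourArea)
xx=np.nonzero(m.any(0))[0]; print('cols',xx[0],xx[-1], 'rows',np.nonzero(m.any(1))[0][[0,-1]])
mid=(xx[0]+xx[-1])/2; print('skirt ctr', ray(K,W,mid,219,.018), 'bar rear end',ray(K,W,340,np.nonzero(m.any(1))[0][-1],.04))
print('nub',ray(K,W,342,np.nonzero(m.any(1))[0][0],.009))
E
```

```text
[ 1.6237557e-01 -9.8672903e-01  3.4216495e+02  2.1691753e+02] 195 229 342.16494845360825
yaw 44.47785361090022 line top [0.46982281 0.24450877 0.04      ] bot [0.45459184 0.22392825 0.04      ]
line mid [0.46004391 0.2313229  0.04      ]
cols 315 365 rows [185 254]
skirt ctr [0.45463509 0.22556624 0.018     ] bar rear end [0.44142264 0.20889452 0.04      ]
nub [0.4714254  0.24502843 0.009     ]
```

Emit:
servo_tool:
  plan:
    - [0.6, [0.7, 1.2, 0], [-1.2, 1.8, 2]]
    - [0.6, [0, 0, 3], [0, 0, 0]]
    - [0.6, [0, 0, 3], [0, 0, 0]]
    - [0.6, [0, 0, 0], [0, 0, 0]]

```text
time_s: 9.35
tool_pos: [0.4564, 0.2249, 0.0655]
tool_rot: [179.9, -0.2, 49.1]
force: [-1.4, -1.2, -1.1]
grip_width: 0.0525
```

```bash
python3 - <<'E'
from h import *
need([.4545,.2248,.020],50)
E
```

```text
at [0.4564 0.2249 0.0655] [179.9  -0.2  49.1] t 9.35 F [-1.4 -1.2 -1.1] w 0.0525
shift cm [-0.15 -0.14  4.55] turn [ 0.1 -0.2 -0.9]
```

Emit:
servo_tool:
  plan:
    - [0.6, [-0.15, -0.15, 2], [0, 0, -0.9]]
    - [0.6, [0, 0, 1.5], [0, 0, 0]]
    - [0.6, [0, 0, 0.6], [0, 0, 0]]
    - [0.6, [0, 0, 0], [0, 0, 0]]

```text
time_s: 9.68
tool_pos: [0.4542, 0.2251, 0.0239]
tool_rot: [-179.9, -0.1, 49.5]
force: [-0.2, -0.5, 1.0]
grip_width: 0.0522
```

```bash
python3 - <<'E'
from h import *
need([.4545,.2248,.020],50)
E
```

```text
at [0.4542 0.2251 0.0239] [-1.799e+02 -1.000e-01  4.950e+01] t 9.68 F [-0.2 -0.5  1. ] w 0.0522
shift cm [-0.    0.04  0.39] turn [-0.1 -0.1 -0.5]
```

Emit:
servo_tool:
  plan:
    - [0.6, [0, 0, 0.35], [0, 0, -0.5]]
    - [0, [0, 0, 0], [0, 0, 0]]
    - [0, [0, 0, 0], [0, 0, 0]]
    - [0, [0, 0, 0], [0, 0, 0]]
    - [0, [0, 0, 0], [0, 0, 0]]
    - [0, [0, 0, 0], [0, 0, 0]]
    - [0, [0, 0, 0], [0, 0, 0]]
    - [0, [0, 0, 0], [0, 0, 0]]
    - [0, [0, 0, 0], [0, 0, 0]]
  force: 40

```text
time_s: 10.43
tool_pos: [0.4579, 0.2267, 0.0256]
tool_rot: [179.8, -0.5, 49.8]
force: [1.2, -0.3, -0.2]
grip_width: 0.0116
```

Emit:
servo_tool:
  plan:
    - [0, [0, 0, -3], [0, 0, 0]]
    - [0, [0, 0, -4], [0, 0, 0]]
    - [0, [0, 0, -4], [0, 0, 0]]
    - [0, [0, 0, 0], [0, 0, 6.8]]
    - [0, [0, 0, 0], [0, 0, 6.8]]
    - [0, [0, 0, 0], [0, 0, 6.8]]
    - [0, [0, 0, 0], [0, 0, 6.8]]
    - [0, [0, 0, 0], [0, 0, 6.8]]
    - [0, [0, 0, 0], [0, 0, 6.8]]
    - [0, [0, 0, 0], [0, 0, 6.8]]
    - [0, [0, 0, 0], [0, 0, 0]]
  force: 60

```text
time_s: 11.35
tool_pos: [0.455, 0.2255, 0.1398]
tool_rot: [-179.8, -0.3, 0.0]
force: [0.2, -0.6, -0.4]
grip_width: 0.0113
```

```bash
python3 - <<'E'
from h import *
im,K,W=shot('wrist','w5.png');need([.6301,-.0232,.14],2.5)
cv2.imwrite('pics/w5c.png',cv2.resize(im[200:420,220:430],None,fx=2.7,fy=2.7,interpolation=2))
E
```

```text
at [0.4549 0.2256 0.1398] [-179.8   -0.3    0.3] t 11.4 F [-0.2  0.5 -0.2] w 0.0111
shift cm [ 1.738e+01  2.498e+01 -1.000e-02] turn [-0.2 -0.3 -2.2]
```

View pics/w5c.png

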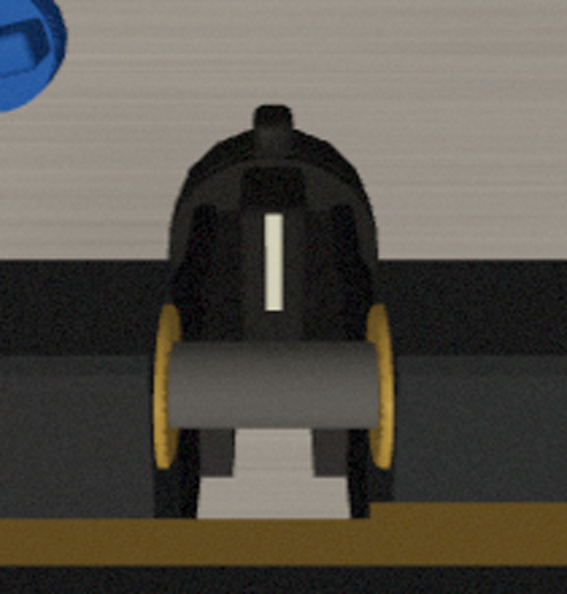

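The knob is held squarely, nub at crop (273,115), skirt front top edge about (273,157), bar top front edge about (273,207). I work out its offset from the TCP.

```bash
python3 - <<'E'
from h import *
im,K,W=load('wrist'); o=env.get_obs(); t=o['tool_pos']; y=np.radians(o['tool_rot'][2]); ex=np.array([np.cos(y),np.sin(y)]);ey=np.array([ex[1],-ex[0]])
for n,u,v,h,r in(('skirt',273,157,.018,.021),('bar',273,207,.040,.020),('skirtbot',273,132,.0,.021)):
    p=ray(K,W,220+u/2.7,200+v/2.7,t[2]-.0256+h)[:2]-t[:2]; print(n,'centre rel tool x,y mm',1000*(p@ex-r),1000*(p@ey))
a=cv2.cvtColor(im[200:420,220:430],cv2.COLOR_BGR2GRAY)[:,101].astype(int);print(a[30:90])
E
```

```text
skirt centre rel tool x,y mm -5.1492747476324165 0.9471544092550351
bar centre rel tool x,y mm -4.919341567214122 0.9853748435905091
skirtbot centre rel tool x,y mm -6.3044884741319045 0.9073454256788176
[148 151 148 147 146 141 147 147 117  21  14  19   4  17  20  14  31  31
  34  44  38  39  38  33  34  31  30  32  30  35  29  34  11  21  17  12
  17  21  18  20  20   5  19  25   8  21  29  19  48 133 206 205 208 206
 207 207 206 206 205 207]
```

Emit:
servo_tool:
  plan:
    - [0, [2.2, 3.1, 0], [0, 0, -2]]
    - [0, [2.2, 3.1, 0], [0, 0, 0]]
    - [0, [2.2, 3.1, 0], [0, 0, 0]]
    - [0, [2.2, 3.1, 0], [0, 0, 0]]
    - [0, [2.2, 3.1, 0], [0, 0, 0]]
    - [0, [2.2, 3.1, 0], [0, 0, 0]]
    - [0, [2.2, 3.1, 0], [0, 0, 0]]
    - [0, [2.2, 3.1, 0], [0, 0, 0]]
    - [0, [0, 0, 0], [0, 0, 0]]
    - [0, [0, 0, 0], [0, 0, 0]]

```text
time_s: 12.23
tool_pos: [0.6512, -0.0209, 0.1371]
tool_rot: [-179.9, -0.2, 5.2]
force: [-1.2, 1.6, -0.8]
grip_width: 0.0114
```

```bash
python3 - <<'E'
from h import *
need([.6312,-.0227,.10],2.5)
E
```

```text
at [ 0.6512 -0.0209  0.1371] [-179.9   -0.2    5.2] t 12.23 F [-1.2  1.6 -0.8] w 0.0114
shift cm [-2.02  0.    3.7 ] turn [-0.1 -0.2  2.7]
```

Emit:
servo_tool:
  plan:
    - [0, [-1.8, 0, 0], [0, -0.2, 2.5]]
    - [0, [0, 0, 1.5], [0, 0, 0]]
    - [0, [0, 0, 1.5], [0, 0, 0]]
    - [0, [0, 0, 0], [0, 0, 0]]

```text
time_s: 12.57
tool_pos: [0.632, -0.0226, 0.1053]
tool_rot: [-179.8, 0.0, 3.1]
force: [-0.2, -0.6, -1.5]
grip_width: 0.0114
```

```bash
python3 - <<'E'
from h import *
need([.6312,-.0227,.097],2.5)
E
```

```text
at [ 0.632  -0.0226  0.1053] [-179.8    0.     3.1] t 12.57 F [-0.2 -0.6 -1.5] w 0.0114
shift cm [-0.08  0.01  0.83] turn [-0.2  0.   0.6]
```

Emit:
servo_tool:
  plan:
    - [0, [-0.1, 0, 0.5], [-0.2, 0, 0.6]]
    - [0, [0, 0, 0.4], [0, 0, 0]]
    - [0, [0, 0, 0], [0, 0, 0]]

```text
time_s: 12.82
tool_pos: [0.6303, -0.0203, 0.0965]
tool_rot: [180.0, 0.0, 2.8]
force: [-0.1, -0.7, 0.4]
grip_width: 0.011
```

```bash
python3 - <<'E'
from h import *
im,K,W=shot('wrist','w6.png')
need([.6312,-.0227,.085],2.5)
cv2.imwrite('pics/w6c.png',cv2.resize(im[200:420,220:430],None,fx=2.7,fy=2.7,interpolation=2))
E
```

```text
at [ 0.6304 -0.0201  0.0969] [-180.    -0.     2.8] t 12.87 F [-1.   0.6 -0.2] w 0.0112
shift cm [0.07 0.26 1.19] turn [-0.  -0.   0.3]
```

View pics/w6c.png

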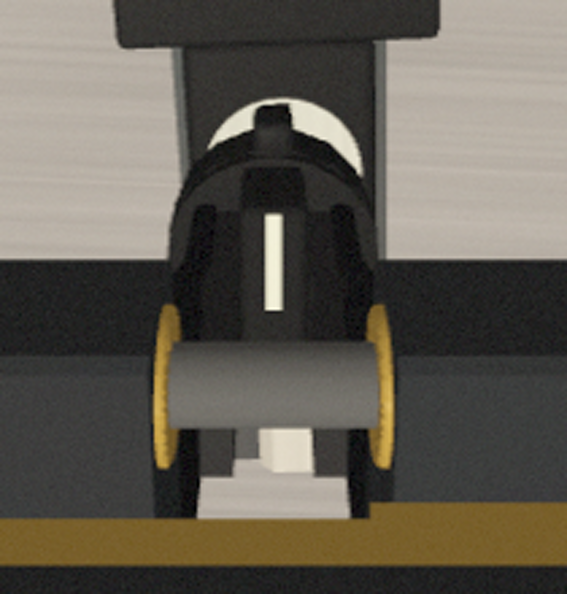

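The disc shows at crop column ~285, the knob at 273: the knob has to go about 2.6 mm along tool +y, as the pose reading says too.

Emit:
servo_tool:
  plan:
    - [0, [0.05, 0.27, 0], [0, 0, 0]]
    - [0, [0, 0, 0.1], [0, 0, 0.3]]
    - [0, [0, 0, 0], [0, 0, 0]]

```text
time_s: 13.12
tool_pos: [0.6322, -0.0223, 0.0975]
tool_rot: [180.0, -0.2, 2.5]
force: [-0.0, 0.2, -0.5]
grip_width: 0.0112
```

```bash
python3 - <<'E'
from h import *
need([.6312,-.0227,.085],2.5)
im,K,W=shot('wrist','w7.png'); g=im.max(2)
for v in(243,246,250,254):
    x=np.nonzero(g[v,290:365]>150)[0]+290; print(v,x.min(),x.max())
E
```

```text
at [ 0.6322 -0.0223  0.0975] [180.   -0.2   2.5] t 13.12 F [-0.   0.2 -0.5] w 0.0112
shift cm [-0.1   0.04  1.25] turn [ 0.  -0.2  0. ]
243 305 364
246 301 364
250 298 364
254 295 364
```

Emit:
servo_tool:
  plan:
    - [0, [-0.1, 0.04, 0.2], [0, 0, 0]]
    - [0, [0, 0, 0.3], [0, 0, 0]]
    - [0, [0, 0, 0.3], [0, 0, 0]]
    - [0, [0, 0, 0], [0, 0, 0]]

```text
time_s: 13.5
tool_pos: [0.6319, -0.0233, 0.0896]
tool_rot: [180.0, -0.3, 2.5]
force: [-0.1, 0.3, 0.2]
grip_width: 0.0113
```

```bash
python3 - <<'E'
from h import *
need([.6312,-.0227,.0786],2.5)
E
```

```text
at [ 0.6319 -0.0233  0.0896] [180.   -0.3   2.5] t 13.5 F [-0.1  0.3  0.2] w 0.0113
shift cm [-0.07 -0.06  1.1 ] turn [ 0.  -0.3  0. ]
```

Emit:
servo_tool:
  plan:
    - [0, [-0.05, -0.04, 0.3], [0, 0, 0]]
    - [0, [0, 0, 0.3], [0, 0, 0]]
    - [0, [0, 0, 0.2], [0, 0, 0]]
    - [0, [0, 0, 0], [0, 0, 0]]

```text
time_s: 13.83
tool_pos: [0.6309, -0.0228, 0.0802]
tool_rot: [180.0, -0.2, 2.5]
force: [-0.4, 0.4, -0.8]
grip_width: 0.0112
```

```bash
python3 - <<'E'
from h import *
need([.6312,-.0227,.0786],2.5)
E
```

```text
at [ 0.6309 -0.0228  0.0802] [180.   -0.2   2.5] t 13.83 F [-0.4  0.4 -0.8] w 0.0112
shift cm [ 0.03 -0.01  0.16] turn [ 0.  -0.2  0. ]
```

Emit:
servo_tool:
  plan:
    - [0, [0, 0, 0.2], [0, 0, 0]]
    - [0, [0, 0, 0.2], [0, 0, 0]]
    - [0, [0, 0, 0.2], [0, 0, 0]]
    - [0, [0, 0, 0.2], [0, 0, 0]]
    - [0, [0, 0, 0.2], [0, 0, 0]]

```text
time_s: 14.25
tool_pos: [0.6316, -0.0229, 0.0726]
tool_rot: [179.9, -0.3, 2.5]
force: [-1.9, -0.0, 7.9]
grip_width: 0.0113
```

```bash
python3 - <<'E'
from h import *
need([.6312,-.0227,.0726],2.5)
E
```

```text
at [ 0.6316 -0.0229  0.0726] [179.9  -0.3   2.5] t 14.25 F [-1.9 -0.   7.9] w 0.0113
shift cm [-0.04 -0.02  0.  ] turn [ 0.1 -0.3  0. ]
```

Emit:
servo_tool:
  plan:
    - [0, [0, 0, 0.2], [0, 0, 0]]
    - [0, [0, 0, 0.2], [0, 0, 0]]
    - [0, [0, 0, 0.2], [0, 0, 0]]
    - [0, [0, 0, 0.2], [0, 0, 0]]

```text
time_s: 14.58
tool_pos: [0.6318, -0.0229, 0.071]
tool_rot: [179.7, -0.2, 2.5]
force: [-6.3, -0.3, 12.4]
grip_width: 0.0111
```

```bash
python3 - <<'E'
from h import *
need([.6312,-.0227,.0726],2.5)
shot('scene','s2.png');shot('top');im,K,W=shot('wrist','w8.png')
need([.6312,-.0227,.0726],2.5)
cv2.imwrite('pics/w8c.png',im[150:420,200:450])
E
```

```text
at [ 0.6318 -0.0229  0.071 ] [179.7  -0.2   2.5] t 14.58 F [-6.3 -0.3 12.4] w 0.0111
shift cm [-0.06 -0.02 -0.16] turn [ 0.3 -0.2 -0. ]
at [ 0.6318 -0.0228  0.0711] [179.7  -0.3   2.5] t 14.73 F [-5.1 -0.4 12.7] w 0.0118
shift cm [-0.06 -0.02 -0.15] turn [ 0.3 -0.3  0. ]
```

View pics/w8c.png

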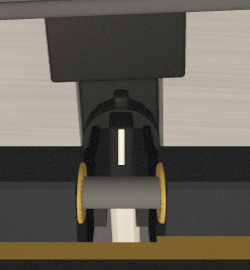

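The knob sits on the shaft, aligned, with the module still flush. The vertical force is steady at about 12.5 N and the height matches the shaft near its stop, so I am handing in.

```bash
python3 - <<'E'
from h import *
env.sign_off()
E
```

```text
the job is handed in; nothing more can be done
```

I finished the job and handed it in at about 14.7 s of the 67 s allowed. `env.sign_off()` gives no verdict, so the results below are my own measurements.

- **Module:** I set it over the rail's free end, slid it in until it stopped (about 17 N along the rail), and let go. The close-up view puts the shaft disc 32.9 mm from the socket front (33 expected) and 0.1 mm off the rail line. The rear edge measured 64.8 mm from the socket front, where 66 is expected. I put that down to reading the edge off the picture.
- **Knob:** I gripped the black knob by its bar and turned it to about 2.5°; the flat's mark measured about 2.3°. It went on to about 12.4 mm with no noticeable force.
- **Final press:** The tool stayed steady at a height of 71 mm, with about 12.5 N upward on it and the grip shut on the bar at 11–12 mm. That puts the shaft close to its 7 mm stop.
- **Side force:** About 5 N pushes the module towards the socket, so it does not work it off the catch.
- **Push depth:** I worked it out from height and force; the cameras could not show it directly.
- **Bystanders:** I did not measure them again at the end. All moves were planned clear of them, and I saw no unexpected contact forces.

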